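Find the socket for the fence-foot nut and nip it up

ROBOT

A 7-joint arm with a two-finger parallel gripper is mounted at the origin on the work surface. World frame = base frame: x ahead of the robot, y to its left, z up, the work surface at z = 0. Lengths are in m, angles in rad, forces in N, time in s.
With the tool pointing down it reaches from about 0.425 to 1.025 m from the base axis. Payload 3.6 kg.
Tool frame: the origin (TCP) lies at the very end of the fingers, on their centre line; the grasp point (between the pads) lies 19 mm behind it; z points along the fingers, y is the line along which they close (so a half turn about z gives the same grasp; the last joint's range is limited). The gripper opens to 85 mm and grips with 20 to 120 N. Pads are 22 mm wide; open, the fingers measure 114 mm over their backs; the gripper's body (76 mm by 85 mm) begins 54 mm behind the grasp point. The pads swing forward as they close: fully open they stand 13 mm farther back than shut.
Start: joints at [-1.367, 0.591, 0.048, 1.609, -0.033, 0.943, -0.034], TCP at [0.212, 0.693, 0.193] pointing down, gripper open.
Joint ranges: [-2.69, 2.69], [-0.47, 2.24], [-1.27, 1.36], [0.19, 2.51], [-1.53, 4.68], [0.08, 2.07], [-3.09, 3.09]. Speed limits (rad/s): [2.57, 2.57, 3.14, 3.14, 3.14, 3.14, 3.14].

INTERFACE

Orientations are given as a rotation vector (axis times angle).
In Python, from bench import robot, imaging, workorder gives the robot as it stands. The module is installed in compiled form; this text tells all that it offers.
- The arm moves only by the tool move_arm, never from a script. Its argument "deltas" is a list of rows, each a list of 5 numbers: the gripper command: -1 is shut, 1 is fully open, values between are in proportion, then the shift along the tool's x, y, z in m, then the turn about the tool's z in degrees. In form: [[fingers, tx, ty, tz, turn], ...]. A call has 1 to 20 rows; each row shifts and turns the commanded pose from where the row before left it, along the tool's axes as they then stand; what a row does not reach is not made up. A row lasts 1/8 s, in which the tool goes at most 62.5 mm and 10.7 degrees, less where a joint would pass 70% of its speed; a pose out of reach is approached as far as the arm can. A call with a gripper value outside its range is refused whole. The fingers move at their own pace and stop on an object; "newtons" is the grip in N (left out, the last holds). Time passes only in rows, so rows that do not move let the fingers close. It gives the time, the measured TCP pose, the force, the opening and the grip force at its end, in the units of the state.
- robot.sense(): the state, without advancing time (a new reading comes with each control period).
- imaging.snapshot(name): name is "scene" or "top" or "wrist"; returns a dict with "frame" (384x512x3 uint8, blue, green, red), "range_z" (384x512 float32, m along the optical axis (not along the pixel's ray), 0 where there is no reading), "fx", "fy", "cx", "cy" (pixels), "T" (4x4, takes a point from camera to world coordinates). Camera axes: x right, y down, z forward; pixel columns grow to the right and rows downward; lengths in m; the calibration is good to about 2 mm. A picture is of the moment at which its call begins.
- workorder.close_job(): hands the job in; it is judged then, once.
The state is a dict: "clock": time; "joints": joint angles; "qvel": joint speeds; "effort": joint torques, N m; "position": TCP position; "ee_rot": TCP orientation; "wrist_force": force on the tool from outside, world axes, zero at the start; "wrist_torque": the same for the moment, N m; "opening": finger opening in m; "grip_force": force on a finger pad.
Only numpy, scipy, OpenCV 4.12 (cv2) and the standard library are available. Lean on these libraries where they do the work, as an engineer would, in place of code of your own. Each camera call takes 0.05 s, during which the arm holds its last target. There are 200 camera calls.

TASK

Find out which of the three sockets in the black holder fits the hex nut on the yellow fence-post foot by trying them on the nut, and stand any socket that does not fit back upright in a free recess of the holder. With the fitting socket pushed fully down over the nut, turn the nut clockwise (seen from above) by about an eighth of a turn, and finish while still gripping that socket, fully seated on the nut: do not lift it or let go. Leave the ratchet, hand pendant and screwdriver where they lie.

Things in the scene. Friction and masses are not known exactly. Their poses are not given: they have to be found in the camera images.
- stud (a point): point on the anchor stud's axis at the top of its washer, 15 mm above the table, where the nut sits; z up. Stud 16 mm thick, rising 25 mm above this point; washer 50 mm across. At the start one flat of the nut faces this frame's +x, the others every 60 deg. A socket too small stops with its rim about 13 mm above the washer; one too large drops right down but slips round the nut
- foot: yellow fence-post foot, bolted down: plate 100 mm (x) by 270 mm (y), 12 mm thick; origin at the centre of its underside, z up. A 50 mm square post spigot, top 92 mm above the table, stands at its centre, the stud 95 mm from the centre along -y, an empty slot at +y. Same axes as stud. A grey parts bin, 50 mm high, stands beside it, 160 to 190 mm along +x: not needed
- nut_24 (a joint): rotation of the standard steel hex nut, 24 mm across flats, 15 mm high, chamfered top; 0 at the start, grows clockwise seen from above, rad; about 0.25 N m turns it. One of nut_24 and nut_27 is on the stud, the other lies as a spare in the bin; which is where varies and is not reported
- nut_27 (a joint): rotation of the heavy-pattern steel hex nut, 27 mm across flats, 15 mm high, chamfered top; 0 at the start, grows clockwise seen from above, rad; about 0.25 N m turns it. One of nut_24 and nut_27 is on the stud, the other lies as a spare in the bin; which is where varies and is not reported
- socket_21: deep steel socket, 200 g, standing mouth down in one of the holder's recesses (which one varies): round skirt 30 mm across, 50 mm tall, with a hexagonal opening for a 21 mm nut (22.4 mm inside, 40 mm deep); above it a hexagonal drive end 22 mm across flats, 38 mm tall. Origin: centre of the mouth's rim, z up the axis; a flat of drive end and of opening both face +x, the others every 60 deg
- socket_24: deep steel socket, 250 g, standing mouth down in one of the holder's recesses (which one varies): round skirt 34 mm across, 50 mm tall, with a hexagonal opening for a 24 mm nut (25.4 mm inside, 40 mm deep); above it a hexagonal drive end 22 mm across flats, 38 mm tall. Origin: centre of the mouth's rim, z up the axis; a flat of drive end and of opening both face +x, the others every 60 deg
- socket_27: deep steel socket, 300 g, standing mouth down in one of the holder's recesses (which one varies): round skirt 38 mm across, 50 mm tall, with a hexagonal opening for a 27 mm nut (28.4 mm inside, 40 mm deep); above it a hexagonal drive end 22 mm across flats, 38 mm tall. Origin: centre of the mouth's rim, z up the axis; a flat of drive end and of opening both face +x, the others every 60 deg
- holder: black plastic socket holder, 80 mm (x) by 220 mm (y) by 25 mm high, fixed to the table; origin at the centre of its underside, z up. Three round recesses 44 mm in diameter and 15 mm deep (floor 10 mm above the table, rim chamfered 2 mm) lie at its centre and 70 mm to either side along y
- ratchet: ratchet handle lying on the table, 259 mm long, 45 mm high; bystander; origin under its middle
- pendant: black hand pendant with a handwheel, 150 by 85 by 71 mm high; bystander; origin at the centre of its underside
- screwdriver: black-handled screwdriver, 200 mm, lying on the table; bystander; origin under its middle
Not all that is in view belongs to the job. Leave any green or purple look-alike of the socket_24 alone.

How it is judged:
On the way, in this order (a step that is already met when the one before it is completed fails the run):
1. a gripped socket is fully down over the nut, which is not yet turned (((horizontal distance between socket_24 and stud below 0.005 m and z of socket_24 in the frame of stud between -0.004 and 0.004 m and angle between socket_24's own z axis and vertical below 0.1 rad and contact force between the fingers and socket_24 above 2 N and linear speed of socket_24 below 0.02 m/s and value of joint nut_24 below 0.4 rad) or (horizontal distance between socket_27 and stud below 0.005 m and z of socket_27 in the frame of stud between -0.004 and 0.004 m and angle between socket_27's own z axis and vertical below 0.1 rad and contact force between the fingers and socket_27 above 2 N and linear speed of socket_27 below 0.02 m/s and value of joint nut_27 below 0.4 rad))), for 0.2 s.
2. with the socket of its size the nut has been turned clockwise by about an eighth of a turn (((horizontal distance between socket_24 and stud below 0.005 m and z of socket_24 in the frame of stud between -0.004 and 0.004 m and angle between socket_24's own z axis and vertical below 0.1 rad and contact force between the fingers and socket_24 above 2 N and linear speed of socket_24 below 0.02 m/s and value of joint nut_24 between 0.55 and 1.4 rad) or (horizontal distance between socket_27 and stud below 0.005 m and z of socket_27 in the frame of stud between -0.004 and 0.004 m and angle between socket_27's own z axis and vertical below 0.1 rad and contact force between the fingers and socket_27 above 2 N and linear speed of socket_27 below 0.02 m/s and value of joint nut_27 between 0.55 and 1.4 rad))), for 0.2 s.
At the end, for the whole second after the job is handed in: The stud's nut is turned clockwise 0.55 to 1.4 rad by the socket of its size, which is still gripped (over 2 N), at rest, upright within 0.1 rad, rim within 4 mm of the washer, axis within 5 mm of the stud; the other two stand upright, untouched, on the holder's recess floors (4 mm) (((horizontal distance between socket_24 and stud below 0.005 m and z of socket_24 in the frame of stud between -0.004 and 0.004 m and angle between each of socket_24, socket_21, socket_27's own z axis and vertical below 0.1 rad and contact force between the fingers and socket_24 above 2 N and linear speed of socket_24 below 0.02 m/s and value of joint nut_24 between 0.55 and 1.4 rad and z of socket_21 in the frame of holder between 0.005 and 0.014 m and horizontal distance between each of socket_21, socket_27 and holder below 0.09 m and contact force between the fingers and socket_21 below 0.1 N and z of socket_27 in the frame of holder between 0.005 and 0.014 m and contact force between the fingers and socket_27 below 0.1 N) or (horizontal distance between socket_27 and stud below 0.005 m and z of socket_27 in the frame of stud between -0.004 and 0.004 m and angle between each of socket_27, socket_21, socket_24's own z axis and vertical below 0.1 rad and contact force between the fingers and socket_27 above 2 N and linear speed of socket_27 below 0.02 m/s and value of joint nut_27 between 0.55 and 1.4 rad and z of socket_21 in the frame of holder between 0.005 and 0.014 m and horizontal distance between each of socket_21, socket_24 and holder below 0.09 m and contact force between the fingers and socket_21 below 0.1 N and z of socket_24 in the frame of holder between 0.005 and 0.014 m and contact force between the fingers and socket_24 below 0.1 N))); the arm keeps its last pose, push and grip.
It fails at once if the ratchet is pushed more than 40 mm from its place (distance of ratchet from where it was at the start of the episode above 0.04 m).
It fails at once if the pendant is pushed more than 40 mm from its place (distance of pendant from where it was at the start of the episode above 0.04 m).
It fails at once if the screwdriver is pushed more than 40 mm from its place (distance of screwdriver from where it was at the start of the episode above 0.04 m).
It also fails if it takes over 69 s, if anything falls off the work surface, if the arm or the gripper's body presses on something with over 40 N, if the wrist force passes 120 N, or if a joint passes its speed limit or range.

## Working session

There is one attempt and no reset: what is moved stays moved. The work goes in short steps, Python scripts to look and compute and a tool call to move; the robot and the scene stay as the last step left them, time stands still between calls to the robot, and variables do not carry over. Pictures are saved under pics/ and viewed, at most 10 in all, crops included, and the job is handed in when it is done.

Besides the shell and the picture viewer there is one more tool, called after ">>>" as name(argument=value, ...) on one line, values as JSON. move_arm: Moves the arm, as the interface text tells. Its arguments: {"type":"object","properties":{"deltas":{"type":"array","items":{"type":"array","items":{"type":"number"}}},"newtons":{"type":"number"}},"required":["deltas"]}

```bash
mkdir -p pics; cat > h.py <<'E'
import numpy as np, cv2
from bench import robot, imaging, workorder
from scipy.spatial.transform import Rotation as R
def snap(n,p=None):
    s=imaging.snapshot(n)
    if p: cv2.imwrite('pics/'+p,s['frame'])
    return s
def cloud(s):
    z=s['range_z']; v,u=np.indices(z.shape)
    P=np.stack([(u-s['cx'])/s['fx']*z,(v-s['cy'])/s['fy']*z,z],-1)
    return P@s['T'][:3,:3].T+s['T'][:3,3]
def proj(s,p):
    q=(np.asarray(p)-s['T'][:3,3])@s['T'][:3,:3]
    return s['fx']*q[0]/q[2]+s['cx'],s['fy']*q[1]/q[2]+s['cy']
E
python3 - <<'E'
from h import *
for n in('scene','top'):
    s=snap(n,n+'1.png'); np.savez(n+'.npz',**s)
    print(n,s['T'].round(3).tolist(),s['fx'])
a=robot.sense(); print({k:np.round(v,3).tolist() for k,v in a.items()}); print(R.from_rotvec(a['ee_rot']).as_matrix().round(3))
E
```

```text
scene [[0.82, 0.401, -0.409, 1.085], [0.573, -0.557, 0.602, -0.68], [0.014, -0.728, -0.686, 0.899], [0.0, 0.0, 0.0, 1.0]] 428.27757077947336
top [[0.003, -0.982, 0.186, 0.267], [-1.0, -0.004, -0.005, 0.038], [0.006, -0.186, -0.982, 1.656], [0.0, 0.0, 0.0, 1.0]] 491.03982715196634
{'clock': 0.1, 'joints': [-1.368, 0.592, 0.048, 1.61, -0.033, 0.943, -0.034], 'qvel': [0.001, -0.003, 0.001, -0.002, 0.0, -0.002, -0.0], 'effort': [0.004, -55.0, 1.553, -19.883, 0.01, 0.004, 0.0], 'position': [0.212, 0.693, 0.191], 'ee_rot': [-0.464, -3.107, 0.003], 'wrist_force': [-1.181, -0.921, -0.288], 'wrist_torque': [-0.02, -0.054, -0.014], 'grip_force': 0.0, 'opening': 0.086}
[[-0.956  0.292 -0.   ]
 [ 0.292  0.956 -0.002]
 [-0.    -0.002 -1.   ]]
```

View pics/top1.png

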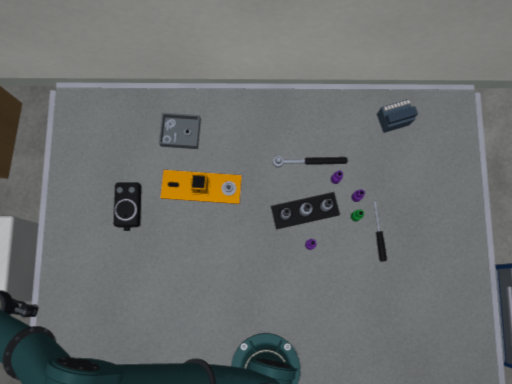

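View pics/scene1.png

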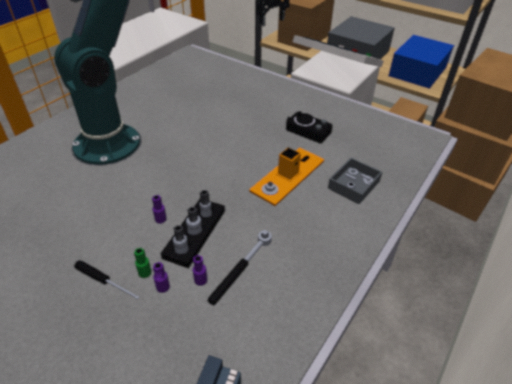

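The top view shows the yellow foot (200,187) with the nut at (229,188). The holder is at (305,210), with sockets at about (287,213), (306,209) and (327,205).

```bash
cat >> h.py <<'E'
def ray(s,u,v,z):
    d=s['T'][:3,:3]@np.array([(u-s['cx'])/s['fx'],(v-s['cy'])/s['fy'],1]); o=s['T'][:3,3]
    return o+d*(z-o[2])/d[2]
def blob(s,m,z,near):
    c=[c for c in cv2.findContours(m.astype(np.uint8),0,2)[0] if cv2.contourArea(c)>60]
    c=min(c,key=lambda c:np.hypot(*(c.reshape(-1,2).mean(0)-near)))
    p=np.array([ray(s,u,v,z)[:2] for u,v in c.reshape(-1,2)]).astype(np.float32)
    return cv2.minAreaRect(p)
E
python3 - <<'E'
from h import *
s=dict(np.load('top.npz')); f=s['frame']; hsv=cv2.cvtColor(f,cv2.COLOR_BGR2HSV)
print('foot',blob(s,cv2.inRange(hsv,(15,120,100),(35,255,255))>0,.012,(200,187)))
m=cv2.morphologyEx((f.max(2)<70).astype(np.uint8),cv2.MORPH_CLOSE,np.ones((5,5)))
print('holder',blob(s,m,.025,(305,210)))
P=cloud(s)
for n,(u,v) in dict(nut=(229,188),a=(287,213),b=(306,209),c=(327,205)).items():
    Q=P[v-9:v+10,u-9:u+10].reshape(-1,3); h=Q[:,2].max(); T=Q[Q[:,2]>h-.015]
    print(n,ray(s,u,v,.098 if n!='nut' else .035).round(3),h.round(3),T.mean(0).round(3),len(T))
cv2.imwrite('pics/crop.png',cv2.resize(f[100:270,100:400],None,fx=2.6,fy=2.6,interpolation=2))
E
```

```text
foot ((0.5931587815284729, 0.21804428100585938), (0.2699422538280487, 0.10148361325263977), 86.14884185791016)
holder ((0.5104952454566956, -0.13509485125541687), (0.08148762583732605, 0.22012048959732056), 12.769441604614258)
nut [0.583 0.12  0.035] 1.656 [0.267 0.038 1.656] 1
a [ 0.49  -0.07   0.098] 1.656 [0.267 0.038 1.656] 1
b [ 0.503 -0.131  0.098] 0.106 [ 0.513 -0.134  0.098] 40
c [ 0.517 -0.198  0.098] 1.656 [0.267 0.038 1.656] 2
```

View pics/crop.png

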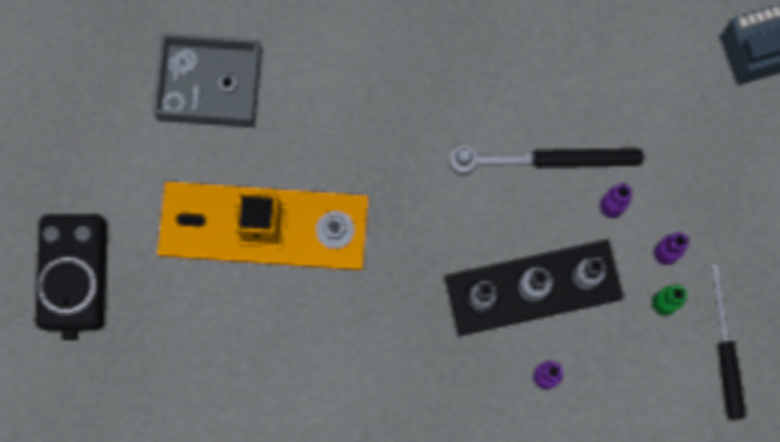

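>>> move_arm(deltas=[[1,-0.0328,-0.0272,-0.0068,0],[1,-0.0328,-0.0272,-0.0068,0],[1,-0.0328,-0.0272,-0.0068,0],[1,-0.0328,-0.0272,-0.0068,0],[1,-0.0328,-0.0272,-0.0068,0],[1,-0.0328,-0.0272,-0.0068,0],[1,-0.0328,-0.0272,-0.0068,0],[1,-0.0328,-0.0272,-0.0068,0],[1,-0.0328,-0.0272,-0.0068,0],[1,-0.0328,-0.0272,-0.0068,0],[1,-0.0328,-0.0272,-0.0068,0],[1,-0.0328,-0.0272,-0.0068,0],[1,-0.0328,-0.0272,-0.0068,0],[1,-0.0328,-0.0272,-0.0068,0],[1,-0.0328,-0.0272,-0.0068,0],[1,-0.0328,-0.0272,-0.0068,0],[1,0,0,0,0]])

```text
clock: 2.22
position: [0.5886, 0.1187, 0.3016]
ee_rot: [0.476, 3.103, -0.003]
wrist_force: [-0.3, 0.2, -0.3]
opening: 0.0855
grip_force: 0.0
```

```bash
cat >> h.py <<'E'
def to(x,y,z=None,yaw=None):
    "shift in present tool axes to reach x,y,z; turn (deg) to bring tool-y to world angle yaw (mod 60)"
    a=robot.sense(); M=R.from_rotvec(a['ee_rot']).as_matrix(); p=a['position']
    d=np.array([x,y,p[2] if z is None else z])-p
    ya=np.degrees(np.arctan2(M[1,1],M[0,1]))
    print('shift',(M.T@d).round(4),'dist',np.linalg.norm(d).round(3),'y-angle',ya.round(1), 'turn', None if yaw is None else round((-(yaw-ya)+30)%60-30,1))
def st():
    a=robot.sense()
    print({k:np.round(a[k],3).tolist() for k in('clock','position','joints','wrist_force','wrist_torque','opening','grip_force')})
E
python3 - <<'E'
from h import *
st(); s=snap('wrist','w1.png'); np.savez('w1.npz',**s); print(s['T'].round(3).tolist(),s['fx'],s['cx'],s['cy'])
print(proj(s,(.5868,.1232,.03)))
E
```

```text
{'clock': 2.225, 'position': [0.589, 0.119, 0.302], 'joints': [-0.441, 0.328, 0.219, 1.788, -0.078, 1.033, 1.073], 'wrist_force': [-0.26, 0.218, -0.299], 'wrist_torque': [0.056, 0.02, -0.003], 'opening': 0.085, 'grip_force': 0.0}
[[0.3, 0.911, 0.283, 0.517], [0.954, -0.287, -0.09, 0.141], [-0.0, 0.297, -0.955, 0.482], [0.0, 0.0, 0.0, 1.0]] 275.32802213459166 255.94969750493308 190.47267362296185
(np.float64(258.4952556499441), np.float64(150.46441182401412))
```

View pics/w1.png

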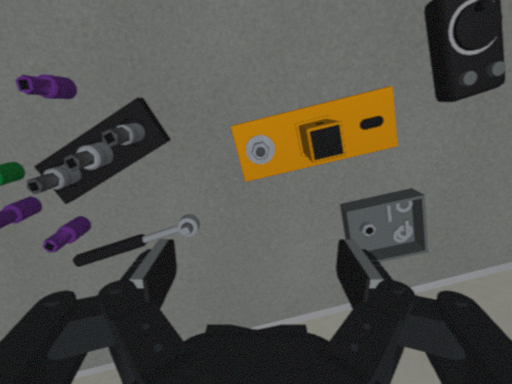

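The wrist view shows the nut at (260,150) as predicted and the bin holding a spare nut around (369,230). I'll descend for a closer look.

>>> move_arm(deltas=[[1,0,0.004,0.04,0],[1,0,0,0.04,0],[1,0,0,0.04,0],[1,0,0,0.04,0],[1,0,0,0,0]])

```text
clock: 2.9
position: [0.5837, 0.1287, 0.1381]
ee_rot: [-0.459, -3.099, 0.004]
wrist_force: [0.3, 0.5, -0.2]
opening: 0.0852
grip_force: 0.0
```

```bash
python3 - <<'E'
from h import *
s=snap('wrist'); np.savez('w2.npz',**s); f=s['frame']
u,v=map(int,proj(s,(.5868,.1232,.03))); print(u,v)
# rectify onto plane z=.030 (nut top), 0.15 mm/px, foot-aligned
cx,cy=.5868,.1232
src=np.float32([proj(s,(cx+a,cy+b,.030)) for a,b in((.035,.035),(.035,-.035),(-.035,-.035),(-.035,.035))])
H=cv2.getPerspectiveTransform(src,np.float32([(0,0),(560,0),(560,560),(0,560)]))
cv2.imwrite('pics/w2.png',cv2.warpPerspective(f,H,(560,560),flags=2))
E
```

```text
252 182
```

View pics/w2.png

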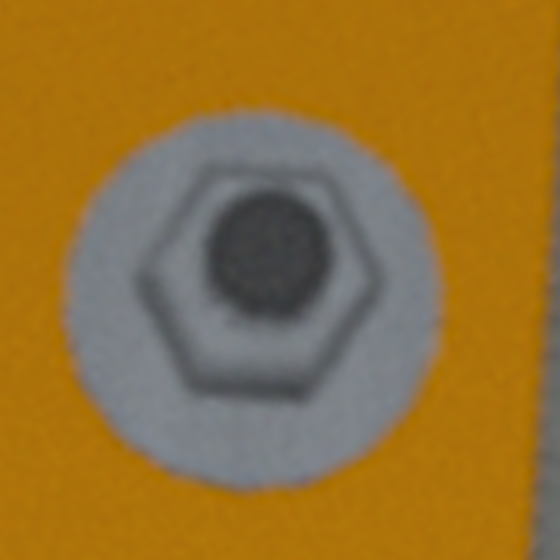

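The nut looks about 30.5 mm across corners, which suggests the 27 mm nut. Now I'll look at the sockets.

```bash
python3 - <<'E'
from h import *
to(.51,-.135,.24,12.8)
E
```

```text
shift [-0.0036 -0.2746 -0.0994] dist 0.292 y-angle 73.1 turn 0.3
```

>>> move_arm(deltas=[[1,0,0,-0.05,0],[1,0,0,-0.05,0],[1,0,-0.035,0,0],[1,0,-0.035,0,0],[1,0,-0.035,0,0],[1,0,-0.035,0,0],[1,0,-0.035,0,0],[1,0,-0.035,0,0],[1,0,-0.035,0,0],[1,0,-0.03,0,0],[1,0,0,0,0]])

```text
clock: 4.32
position: [0.5075, -0.138, 0.2437]
ee_rot: [0.471, 3.102, -0.001]
wrist_force: [-0.1, 0.1, -0.5]
opening: 0.0855
grip_force: 0.0
```

```bash
python3 - <<'E'
from h import *
st(); s=snap('wrist'); np.savez('w3.npz',**s); f=s['frame']
for p in((.495,-.067,.098),(.5105,-.135,.098),(.526,-.203,.098)): print(np.round(proj(s,p)))
cv2.imwrite('pics/w3.png',cv2.resize(f[30:330,60:460],None,fx=2,fy=2,interpolation=2))
E
```

```text
{'clock': 4.325, 'position': [0.507, -0.138, 0.244], 'joints': [-0.051, 0.284, 0.288, 2.014, -0.106, 0.854, 1.564], 'wrist_force': [-0.098, 0.1, -0.518], 'wrist_torque': [0.016, -0.015, -0.04], 'opening': 0.085, 'grip_force': 0.0}
[311. 142.]
[259. 171.]
[211. 198.]
```

View pics/w3.png

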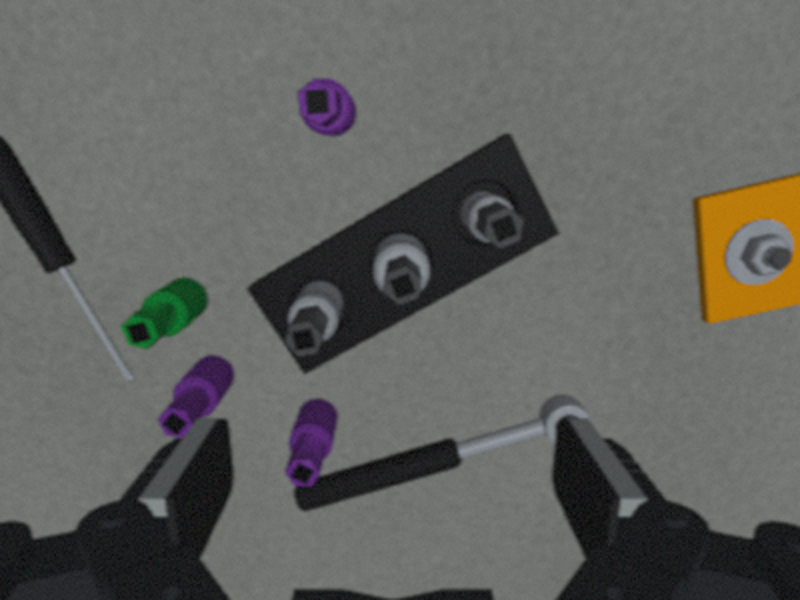

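Tops sit at full-frame pixels (311,143), (261,171) and (212,198), all as predicted. The middle skirt looks widest. I'll rectify the view for skirt sizes and hex yaw.

```bash
python3 - <<'E'
from h import *
s=dict(np.load('w3.npz')); f=s['frame']
T=[ray(s,*p,.098) for p in((311.5,143),(261,171),(212,198.5))]; print(np.round(T,4))
rows=[]
for z in(.098,.060):
    r=[]
    for t in T:
        src=np.float32([proj(s,(t[0]+a,t[1]+b,z)) for a,b in((.025,.025),(.025,-.025),(-.025,-.025),(-.025,.025))])
        r.append(cv2.warpPerspective(f,cv2.getPerspectiveTransform(src,np.float32([(0,0),(250,0),(250,250),(0,250)])),(250,250),flags=2))
    rows.append(np.hstack(r))
im=np.clip(np.vstack(rows).astype(float)*1.5,0,255); cv2.imwrite('pics/w4.png',im)
E
```

```text
[[ 0.4968 -0.0663  0.098 ]
 [ 0.5114 -0.1329  0.098 ]
 [ 0.5269 -0.2018  0.098 ]][ WARN:0@0.312] global loadsave.cpp:1063 imwrite_ Unsupported depth image for selected encoder is fallbacked to CV_8U.
```

View pics/w4.png

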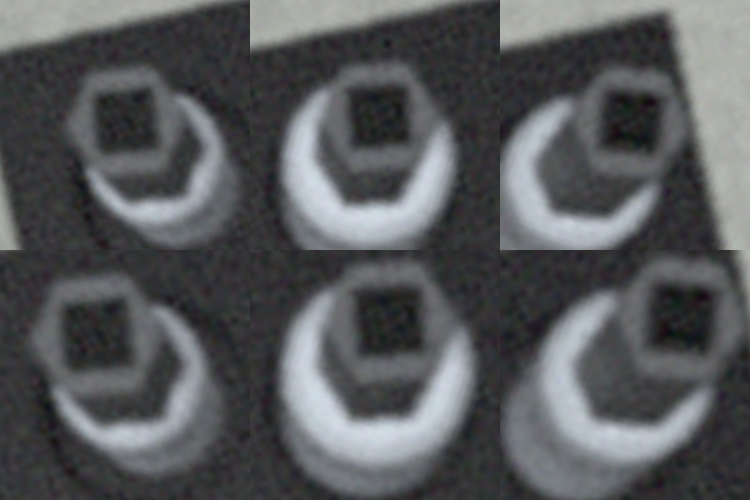

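Shoulder widths come out at about 32, 39 and 35 mm, so left is 21, middle is 27 and right is 24. The middle hex yaw is about +3°. I'll turn the tool about +10° and go for the 27.

>>> move_arm(deltas=[[1,0,0,0.05,10],[1,0,0,0.05,0],[1,0,0,0,0]])

```text
clock: 4.75
position: [0.5055, -0.1328, 0.1393]
ee_rot: [-0.727, -3.049, -0.001]
wrist_force: [-0.2, 0.0, 0.8]
opening: 0.0854
grip_force: 0.0
```

```bash
python3 - <<'E'
from h import *
s=snap('wrist'); f=s['frame']; t=(.5126,-.1339)
for p in [(*t,.098)]: print(np.round(proj(s,p)))
r=[]
for z in(.098,.060):
        src=np.float32([proj(s,(t[0]+a,t[1]+b,z)) for a,b in((.025,.025),(.025,-.025),(-.025,-.025),(-.025,.025))])
        r.append(cv2.warpPerspective(f,cv2.getPerspectiveTransform(src,np.float32([(0,0),(400,0),(400,400),(0,400)])),(400,400),flags=2))
cv2.imwrite('pics/w5.png',np.clip(np.hstack(r)*1.5,0,255).astype(np.uint8))
to(*t,.066,3)
E
```

```text
[259. 205.]
shift [-0.0048  0.0022  0.0753] dist 0.075 y-angle 63.1 turn 0.1
```

View pics/w5.png

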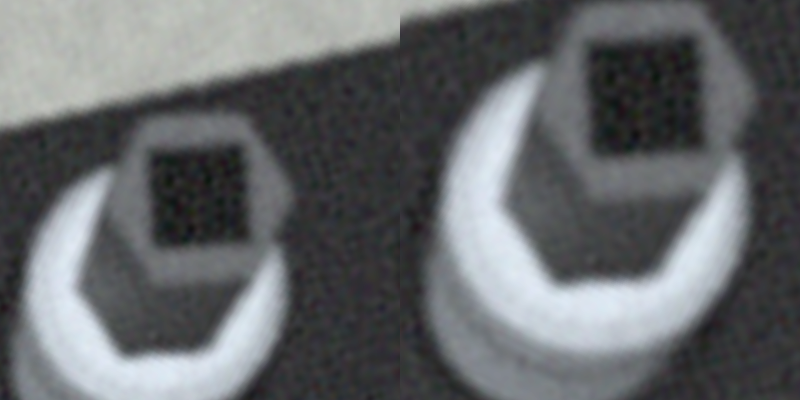

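The top's centre is at (199,196) in the rectified crop, within 0.5 mm of the estimate. I'll descend and grip.

>>> move_arm(deltas=[[1,-0.005,0.002,0,0],[1,0,0,0.025,0],[1,0,0,0.025,0],[1,0,0,0.025,0],[1,0,0,0,0],[-1,0,0,0,0],[-1,0,0,0,0],[-1,0,0,0,0],[-1,0,0,0,0],[-1,0,0,0,0],[-1,0,0,0,0]], newtons=80)

```text
clock: 6.18
position: [0.5127, -0.136, 0.0663]
ee_rot: [-0.733, -3.055, 0.0]
wrist_force: [-0.3, 0.8, -0.3]
opening: 0.0001
grip_force: 0.0
```

```bash
python3 - <<'E'
from h import *
st(); to(.5126,-.1339)
E
```

```text
{'clock': 6.175, 'position': [0.513, -0.136, 0.066], 'joints': [0.013, 0.552, 0.218, 2.145, -0.254, 0.469, 1.527], 'wrist_force': [-0.283, 0.766, -0.292], 'wrist_torque': [0.002, -0.02, -0.049], 'opening': 0.0, 'grip_force': 0.0}
shift [ 0.001   0.0018 -0.    ] dist 0.002 y-angle 63.0 turn None
```

The fingers closed on nothing, so I'll look.

```bash
python3 - <<'E'
from h import *
s=snap('wrist'); t=snap('scene'); np.savez('t.npz',**t)
a=cv2.resize(s['frame'][100:384,100:420],(450,400)); b=cv2.resize(t['frame'][150:310,100:240],(350,400),interpolation=2)
cv2.imwrite('pics/w6.png',np.hstack([a,b]))
E
```

```text
(no output)
```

View pics/w6.png

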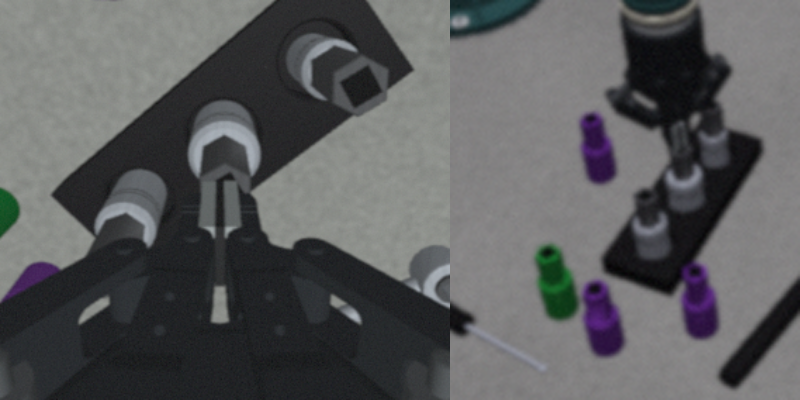

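```bash
python3 - <<'E'
from h import *
s=snap('wrist'); a=robot.sense(); p=a['position']; print(proj(s,p), proj(s,p+[0,0,.019]))
for z in(.098,.06): print(z,proj(s,(.5126,-.1339,z)), ray(s,256,229,.066).round(4))
# visible hex top edges: crop (235,150..)
print(s['T'].round(3).tolist())
P=cloud(s); 
for u,v in((256,229),(256,215),(262,205),(256,195),(290,240)): print(u,v,P[v,u].round(3))
E
```

```text
(np.float64(256.1564085180939), np.float64(215.70132223306493)) (np.float64(256.20998082115847), np.float64(227.05122114510726))
0.098 (np.float64(259.300818205637), np.float64(234.4873327487959)) [ 0.5219 -0.1408  0.066 ]
0.06 (np.float64(258.63544642185747), np.float64(211.079348219844)) [ 0.5219 -0.1408  0.066 ]
[[0.455, 0.851, 0.263, 0.446], [0.891, -0.435, -0.133, -0.103], [0.001, 0.295, -0.956, 0.247], [0.0, 0.0, 0.0, 1.0]]
256 229 [ 0.504 -0.132  0.109]
256 215 [ 0.502 -0.131  0.094]
262 205 [ 0.504 -0.127  0.076]
256 195 [ 0.501 -0.13   0.059]
290 240 [ 0.576 -0.13  -0.002]
```

```bash
python3 - <<'E'
from h import *
s=snap('wrist'); P=cloud(s); g=s['frame'].max(2)
us=range(232,288,6)
print('u',list(us))
for v in range(170,290,6): print(v,' '.join('%3d/%3d/%3d'%(P[v,u,0]*1e3,P[v,u,2]*1e3,g[v,u]) for u in us))
t=dict(np.load('t.npz')); P=cloud(t).reshape(-1,3)
k=(np.hypot(P[:,0]-.512,P[:,1]+.135)<.03)
for z in np.arange(.02,.2,.01):
    Q=P[k&(abs(P[:,2]-z)<.005)]
    if len(Q): print(z.round(3),len(Q),Q.min(0).round(3)[:2],Q.max(0).round(3)[:2])
E
```

```text
u [232, 238, 244, 250, 256, 262, 268, 274, 280, 286]
170 482/ 23/ 47 485/ 23/ 43 487/ 23/ 43 489/ 23/ 35 492/ 22/ 41 494/ 22/ 40 496/ 23/ 37 498/ 24/ 39 501/ 23/ 44 503/ 23/ 42
176 487/ 25/ 40 489/ 23/ 43 495/  8/ 65 494/ 22/100 495/ 27/105 497/ 27/106 501/ 20/109 507/  9/ 50 505/ 23/ 40 507/ 23/ 42
182 492/ 23/ 42 497/  9/ 43 494/ 31/ 97 494/ 43/ 92 495/ 46/107 497/ 46/103 500/ 41/ 91 507/ 27/104 510/ 22/ 34 512/ 24/ 45
188 496/ 23/ 34 497/ 28/ 73 494/ 50/ 96 495/ 56/159 496/ 57/164 498/ 57/167 501/ 55/163 505/ 48/108 519/  9/ 62 517/ 23/ 40
194 501/ 21/ 35 496/ 51/ 95 497/ 57/155 498/ 58/180 500/ 58/184 502/ 59/181 504/ 58/178 506/ 58/166 512/ 47/102 522/ 23/ 36
200 506/ 23/ 31 498/ 58/155 500/ 58/175 502/ 58/133 502/ 65/ 54 504/ 65/ 59 508/ 59/125 510/ 57/180 512/ 58/164 526/ 24/ 39
206 510/ 24/ 42 502/ 59/168 502/ 65/ 95 501/ 73/ 50 502/ 78/ 55 503/ 78/ 60 508/ 71/ 73 512/ 65/109 516/ 58/173 531/ 24/ 44
212 515/ 24/ 41 506/ 58/167 502/ 77/ 66 502/ 83/ 55 501/ 90/ 57 503/ 89/ 58 507/ 84/ 64 511/ 78/ 71 520/ 58/174 536/ 24/ 47
218 520/ 23/ 43 510/ 59/154 502/ 87/ 48 502/ 93/ 52 502
[... 1449 characters left out ...]
-0.163] [ 0.54  -0.108]
0.03 58 [ 0.483 -0.163] [ 0.541 -0.113]
0.04 30 [ 0.506 -0.152] [ 0.535 -0.128]
0.05 39 [ 0.508 -0.152] [ 0.536 -0.125]
0.06 76 [ 0.498 -0.153] [ 0.533 -0.116]
0.07 25 [ 0.505 -0.143] [ 0.527 -0.126]
0.08 24 [ 0.507 -0.145] [ 0.528 -0.124]
0.09 26 [ 0.508 -0.146] [ 0.528 -0.128]
0.1 28 [ 0.508 -0.144] [ 0.526 -0.123]
0.11 16 [ 0.516 -0.148] [ 0.527 -0.127]
0.12 34 [ 0.505 -0.15 ] [ 0.528 -0.126]
0.13 29 [ 0.507 -0.152] [ 0.528 -0.125]
0.14 30 [ 0.514 -0.152] [ 0.53  -0.128]
0.15 52 [ 0.509 -0.163] [ 0.537 -0.119]
0.16 85 [ 0.494 -0.165] [ 0.536 -0.107]
0.17 33 [ 0.493 -0.165] [ 0.537 -0.107]
0.18 44 [ 0.516 -0.159] [ 0.539 -0.118]
0.19 55 [ 0.51  -0.164] [ 0.54 -0.12]
```

The depth readings from both views show the closed fingertips at z≈0.105, just above the drive end. That puts the real tips about 39 mm short of the reported TCP, while x and y agree. I'll reopen, go 38 mm lower and regrip.

>>> move_arm(deltas=[[1,0,0,0,0],[1,0,0,0,0],[1,0,0,0,0],[1,0,0,0,0],[1,0,0,0,0],[1,0.001,0.002,0.018,0],[1,0,0,0.02,0],[1,0,0,0,0],[-1,0,0,0,0],[-1,0,0,0,0],[-1,0,0,0,0],[-1,0,0,0,0],[-1,0,0,0,0],[-1,0,0,0,0]], newtons=80)

```text
clock: 8.12
position: [0.5133, -0.1338, 0.029]
ee_rot: [0.733, 3.054, 0.0]
wrist_force: [-0.6, 0.2, 6.2]
opening: 0.021
grip_force: 78.2
```

```bash
python3 - <<'E'
from h import *
st(); to(.5126,-.1339)
s=snap('wrist'); P=cloud(s); g=s['frame'].max(2)
for v in range(188,272,6): print(v,' '.join('%3d/%3d/%3d'%(P[v,u,0]*1e3,P[v,u,2]*1e3,g[v,u]) for u in range(220,292,6)))
E
```

```text
{'clock': 8.125, 'position': [0.513, -0.134, 0.029], 'joints': [0.037, 0.615, 0.182, 2.16, -0.28, 0.387, 1.546], 'wrist_force': [-0.637, 0.234, 6.24], 'wrist_torque': [0.077, 0.098, 0.049], 'opening': 0.021, 'grip_force': 78.211}
shift [ 0.0005 -0.0004 -0.    ] dist 0.001 y-angle 63.0 turn None
188 484/ 24/ 45 486/ 23/ 43 488/ 24/ 46 494/  9/ 41 494/ 15/108 495/ 21/112 496/ 22/113 499/ 20/113 502/ 14/119 502/ 23/ 38 504/ 23/ 48 505/ 24/ 42
194 488/ 23/ 42 490/ 23/ 48 496/  9/ 39 494/ 23/102 494/ 31/108 495/ 36/111 496/ 38/108 499/ 34/112 502/ 29/117 507/ 19/113 508/ 23/ 38 510/ 23/ 48
200 492/ 24/ 42 495/ 21/ 40 498/ 14/ 68 494/ 37/ 95 494/ 43/100 495/ 47/114 496/ 47/114 498/ 48/117 501/ 42/105 506/ 35/108 517/  9/ 78 513/ 24/ 41
206 496/ 23/ 43 500/ 15/ 32 496/ 37/ 88 494/ 50/109 494/ 55/142 495/ 57/172 497/ 57/177 499/ 56/178 501/ 55/152 505/ 49/115 513/ 32/ 97 518/ 22/ 34
212 446/209/ 39 504/ 17/ 23 495/ 53/101 495/ 57/167 497/ 58/179 498/ 58/191 500/ 59/191 501/ 59/194 503/ 58/184 505/ 57/181 510/ 48/113 522/ 22/ 35
218 504/ 24/ 41 507/ 21/ 40 497/ 57/167 498/ 58/184 500/ 58/192 
[... 567 characters left out ...]
 502/ 81/ 55 502/ 85/ 57 502/ 88/ 57 502/ 91/ 64 505/ 87/ 68 508/ 84/ 66 511/ 81/ 77 509/ 87/ 79 511/ 86/109
248 496/ 93/ 84 497/ 92/112 498/ 93/ 44 502/ 88/ 51 502/ 91/ 56 502/ 94/ 58 503/ 95/ 79 505/ 93/ 61 507/ 90/ 63 510/ 88/ 67 509/ 93/ 46 510/ 93/111
254 496/ 98/110 497/ 99/111 499/ 98/ 39 502/ 94/ 54 502/ 96/ 72 503/ 96/100 505/ 97/ 98 506/ 97/ 94 508/ 95/ 74 510/ 93/ 63 508/ 99/ 37 510/ 98/112
260 497/103/120 498/103/133 499/102/ 35 504/ 96/ 96 505/ 96/ 93 506/ 97/ 90 507/ 97/ 36 508/ 97/ 27 510/ 96/ 96 512/ 96/ 98 508/103/ 37 510/103/132
266 496/110/ 39 501/103/150 502/103/ 46 506/ 97/ 89 508/ 97/ 31 508/ 97/ 33 510/ 97/ 33 511/ 97/ 28 513/ 96/ 74 514/ 97/ 99 511/104/ 47 508/110/144
```

The socket is gripped at 21 mm opening with 78 N. Lifting and moving over the stud.

>>> move_arm(deltas=[[-1,0,0,-0.02,0],[-1,0,0,-0.03,0],[-1,0,0,-0.035,0],[-1,0,0,-0.03,3.5],[-1,0,0,0,3.4],[-1,0,0,0,0]])

```text
clock: 8.93
position: [0.5119, -0.1334, 0.143]
ee_rot: [-0.914, -3.004, 0.0]
wrist_force: [0.2, 0.5, -2.7]
opening: 0.0205
grip_force: 78.7
```

```bash
python3 - <<'E'
from h import *
st(); to(.588,.125,.144,-3.85)
E
```

```text
{'clock': 8.925, 'position': [0.512, -0.133, 0.143], 'joints': [-0.075, 0.434, 0.324, 2.102, -0.226, 0.639, 1.383], 'wrist_force': [0.212, 0.474, -2.687], 'wrist_torque': [0.057, 0.037, 0.02], 'opening': 0.021, 'grip_force': 78.729}
shift [ 0.0807  0.257  -0.001 ] dist 0.269 y-angle 56.1 turn -0.0
```

>>> move_arm(deltas=[[-1,0.004,0.013,0,0],[-1,0.008,0.0257,0,0],[-1,0.008,0.0257,0,0],[-1,0.0085,0.027,0,0],[-1,0.0085,0.027,0,0],[-1,0.0085,0.027,0,0],[-1,0.0085,0.027,0,0],[-1,0.0085,0.027,0,0],[-1,0.008,0.0257,0,0],[-1,0.0065,0.02,0,0],[-1,0.0037,0.0119,0,0],[-1,0,0,0,0],[-1,0,0,0,0]])

```text
clock: 10.55
position: [0.5887, 0.123, 0.1432]
ee_rot: [-0.918, -3.004, 0.002]
wrist_force: [0.7, -1.1, -4.0]
opening: 0.0206
grip_force: 78.7
```

```bash
python3 - <<'E'
from h import *
st(); to(.588,.125,.144,-3.85)
s=snap('wrist'); f=s['frame']; P=cloud(s)
# washer/nut below and socket skirt
hsv=cv2.cvtColor(f,cv2.COLOR_BGR2HSV); m=cv2.inRange(hsv,(15,120,60),(35,255,255))
print('foot px',cv2.boundingRect(m), 'washer ctr px',proj(s,(.588,.125,.015)))
a=np.clip(f[90:330,130:390]*1.4,0,255).astype(np.uint8); A=cv2.resize(a,(433,400),interpolation=2)
t=snap('scene'); u,v=map(int,proj(t,(.588,.125,.08))); B=cv2.resize(t['frame'][v-40:v+40,u-35:u+35],(350,400),interpolation=2)
cv2.imwrite('pics/w7.png',np.hstack([A,B])); np.savez('w7.npz',**s)
E
```

```text
{'clock': 10.55, 'position': [0.589, 0.123, 0.143], 'joints': [-0.513, 0.516, 0.324, 1.945, -0.24, 0.718, 0.931], 'wrist_force': [0.675, -1.128, -3.966], 'wrist_torque': [-0.057, -0.011, -0.019], 'opening': 0.021, 'grip_force': 78.709}
shift [ 0.0017  0.0013 -0.0008] dist 0.002 y-angle 56.0 turn -0.1
foot px (207, 17, 256, 187) washer ctr px (np.float64(257.10201505939165), np.float64(171.6306912235485))
```

View pics/w7.png

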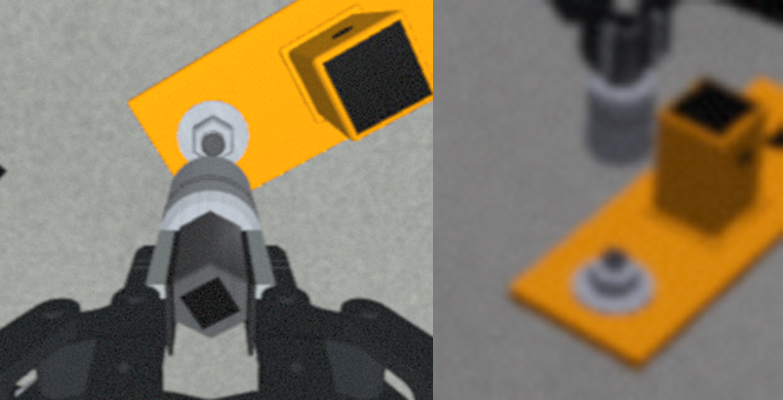

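The wrist view shows the washer centred at about (258,170), just beyond the held socket, and the nut's hex is aligned with it. The scene view shows the socket hanging upright.

```bash
python3 - <<'E'
from h import *
s=dict(np.load('w7.npz')); f=s['frame'].astype(int)
print('tip',ray(s,257.8,177,.040).round(4),'washer',ray(s,257.8,169.8,.015).round(4))
hsv=cv2.cvtColor(s['frame'],cv2.COLOR_BGR2HSV); Y=cv2.inRange(hsv,(15,120,60),(35,255,255))
# washer edge against yellow: bright gray pixels near washer, fit circle on plane z=.015
pts=[]
c=np.array([257.5,170.])
for a in np.radians(np.arange(180,361,6)):
    for r in np.arange(14,32,.25):
        u,v=c+r*np.array([np.cos(a),np.sin(a)])
        if Y[int(round(v)),int(round(u))]: pts.append(ray(s,u-.25*np.cos(a),v-.25*np.sin(a),.015)[:2]); break
p=np.array(pts); A=np.c_[2*p,np.ones(len(p))]; x=np.linalg.lstsq(A,(p**2).sum(1),rcond=None)[0]
print('washer fit',x[:2].round(4),'r',np.sqrt(x[2]+x[0]**2+x[1]**2).round(4),len(p))
to(x[0],x[1])
E
```

```text
tip [0.5883 0.1256 0.04  ] washer [0.5867 0.1269 0.015 ]
washer fit [0.5879 0.1256] r 0.0246 31
shift [ 0.0023  0.0017 -0.    ] dist 0.003 y-angle 56.0 turn None
```

>>> move_arm(deltas=[[-1,0.002,0.0016,0.02,0],[-1,0,0,0.03,0],[-1,0,0,0.02,0],[-1,0,0,0.01,0],[-1,0,0,0.005,0],[-1,0,0,0,0],[-1,0,0,0,0]])

```text
clock: 11.52
position: [0.5891, 0.1271, 0.0591]
ee_rot: [0.916, 3.004, 0.001]
wrist_force: [0.1, 1.1, -3.2]
opening: 0.0206
grip_force: 78.7
```

```bash
python3 - <<'E'
from h import *
st(); to(.588,.1256,.034,-3.85)
E
```

```text
{'clock': 11.525, 'position': [0.589, 0.127, 0.059], 'joints': [-0.473, 0.632, 0.263, 1.991, -0.297, 0.554, 0.975], 'wrist_force': [0.056, 1.142, -3.237], 'wrist_torque': [-0.03, -0.046, 0.061], 'opening': 0.021, 'grip_force': 78.664}
shift [ 0.0001 -0.0019  0.0251] dist 0.025 y-angle 56.1 turn -0.1
```

Correct y by −1.9 mm and go down gently.

>>> move_arm(deltas=[[-1,0,-0.0018,0.002,0],[-1,0,0,0.003,0],[-1,0,0,0.003,0],[-1,0,0,0.003,0],[-1,0,0,0.003,0],[-1,0,0,0,0],[-1,0,0,0,0]])

```text
clock: 12.4
position: [0.5874, 0.1255, 0.0443]
ee_rot: [0.916, 3.005, 0.0]
wrist_force: [-0.3, 0.3, -2.9]
opening: 0.021
grip_force: 78.7
```

```bash
python3 - <<'E'
from h import *
st(); to(.588,.1256,.034,-3.85)
E
```

```text
{'clock': 12.4, 'position': [0.587, 0.126, 0.044], 'joints': [-0.462, 0.652, 0.251, 1.999, -0.305, 0.525, 0.985], 'wrist_force': [-0.314, 0.286, -2.913], 'wrist_torque': [0.015, -0.009, 0.002], 'opening': 0.021, 'grip_force': 78.676}
shift [-0.0004  0.0004  0.0103] dist 0.01 y-angle 56.1 turn -0.1
```

>>> move_arm(deltas=[[-1,0,0,0.003,0],[-1,0,0,0.003,0],[-1,0,0,0.003,0],[-1,0,0,0.002,0],[-1,0,0,0,0],[-1,0,0,0,0]])

```text
clock: 13.15
position: [0.5875, 0.1255, 0.034]
ee_rot: [0.916, 3.005, 0.001]
wrist_force: [-1.6, -0.2, 6.0]
opening: 0.0206
grip_force: 79.7
```

```bash
python3 - <<'E'
from h import *
st(); to(.588,.1256,.034,-3.85)
E
```

```text
{'clock': 13.15, 'position': [0.587, 0.126, 0.034], 'joints': [-0.455, 0.668, 0.242, 2.003, -0.312, 0.506, 0.99], 'wrist_force': [-1.595, -0.243, 6.033], 'wrist_torque': [-0.066, 0.46, -0.018], 'opening': 0.021, 'grip_force': 79.655}
shift [-0.0004  0.0003  0.    ] dist 0.001 y-angle 56.1 turn -0.1
```

The socket is fully down: TCP z is 0.034 and it is pressing on the washer. Turning clockwise, watching the torque to confirm the fit.

>>> move_arm(deltas=[[-1,0,0,0,0],[-1,0,0,0,4],[-1,0,0,0,4],[-1,0,0,0,4],[-1,0,0,0,4],[-1,0,0,0,4]], newtons=100)

```text
clock: 13.9
position: [0.588, 0.1252, 0.0341]
ee_rot: [1.423, 2.799, 0.0]
wrist_force: [-2.9, -0.8, 5.3]
opening: 0.0207
grip_force: 97.8
```

```bash
python3 - <<'E'
from h import *
st(); to(.588,.1256,.034,-3.85)
E
```

```text
{'clock': 13.9, 'position': [0.588, 0.125, 0.034], 'joints': [-0.519, 0.681, 0.335, 2.005, -0.427, 0.522, 0.751], 'wrist_force': [-2.949, -0.807, 5.312], 'wrist_torque': [-0.244, 0.388, 0.364], 'opening': 0.021, 'grip_force': 97.802}
shift [0.0004 0.0003 0.0001] dist 0.0 y-angle 36.1 turn -20.1
```

A twist of 0.36 N m means the nut is engaged. Continuing.

>>> move_arm(deltas=[[-1,0,0,0,4],[-1,0,0,0,4],[-1,0,0,0,4],[-1,0,0,0,4],[-1,0,0,0,4],[-1,0,0,0,4],[-1,0,0,0,4],[-1,0,0,0,4],[-1,0,0,0,0],[-1,0,0,0,0],[-1,0,0,0,0],[-1,0,0,0,0]])

```text
clock: 15.4
position: [0.5877, 0.1251, 0.0341]
ee_rot: [2.139, 2.3, 0.0]
wrist_force: [-1.4, -0.7, 6.1]
opening: 0.0202
grip_force: 97.9
```

```bash
python3 - <<'E'
from h import *
st(); to(.588,.1256,.034,-3.85)
s=snap('wrist'); f=s['frame']; P=cloud(s); p=robot.sense()['position']
# drive-end top: points near the axis above z=.095
Q=P.reshape(-1,3); k=(np.hypot(*(Q[:,:2]-p[:2]).T)<.016)&(abs(Q[:,2]-.103)<.004)
q=Q[k]; n=len(q); print('top pts',n,q.mean(0).round(4))
r=cv2.minAreaRect((q[:,:2]*1e4).astype(np.float32)); print(r)
A=np.c_[q[:,:2]-q[:,:2].mean(0),np.ones(n)]; print('slope',np.linalg.lstsq(A,q[:,2],rcond=None)[0].round(3))
E
```

```text
{'clock': 15.4, 'position': [0.588, 0.125, 0.034], 'joints': [-0.617, 0.711, 0.484, 2.01, -0.604, 0.563, 0.362], 'wrist_force': [-1.41, -0.711, 6.149], 'wrist_torque': [-0.142, 0.434, 0.212], 'opening': 0.02, 'grip_force': 97.894}
shift [0.0005 0.0003 0.0001] dist 0.001 y-angle 4.1 turn 8.0
top pts 1786 [0.5879 0.127  0.102 ]
((5885.1474609375, 1255.0380859375), (252.2519989013672, 243.27236938476562), 8.25264835357666)
slope [-0.006 -0.021  0.102]
```

```bash
python3 - <<'E'
from h import *
print(workorder.close_job())
E
```

```text
the job is handed in; nothing more can be done
None
```

The job is handed in, but no verdict came back: the 27 mm socket, picked from camera measurements and the only one I tried, drove the nut (twist up to 0.36 N m), so the nut is the 27; the tool turned 52° clockwise (at least about 46° at the nut), and the socket is still gripped and fully seated, with the other two never touched.

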